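Release a pocket tray with the latch key

TASK

Take the release key out of its holder block, put its rod down through the narrow slot in the steel latch housing, feel for the hidden spring tab and press it gently, keeping it down until the tray carriage has let go and slid all the way out by itself. Then put the key back upright in its holder, fully home, and let go. Never push harder than 25 N with the key, touch the tray station with nothing but the key, and leave the other things where they are.

Things in the scene. Friction and masses are not known exactly. Their poses are not given: they have to be found in the camera images.
- station: fixed tray station: black base plate 360 x 230 mm with a steel latch housing (84 mm along x, 170 along y, its top 90 mm above the table) at its +x end; on the -x side a sliding carriage with an aluminium tray of 25 round pockets, top 57 mm above the table. Origin on the table below the middle of the slot; x from tray to housing, y along the slot, z up
- slot (a point): middle of the slot in the housing's top face; axes as the station. Slot 12 mm wide (x), 66 mm long (y), in an 8 mm plate. Hidden below: a steel latch tab, 12 mm long along y, wider than the slot, 4 mm thick; its middle is anywhere within 24 mm of this point along y, its top 18 to 36 mm below this face. Elsewhere under the slot lies a rigid floor, 9.5 mm below the top of the unpressed tab (5.5 mm below its underside)
- slot_end (a point): middle of the slot's +y end, 33 mm from slot. About the tab: it gives on a spring, 4 to 5 N at first, rising to about 9 N (up to 11 N before the catch lets go); it frees the carriage 6 mm down and has a firm stop at 7 mm. The floor beside it does not give. More than 25 N from the key on tab, floor or housing does damage; 11 to 13 N on the tab is enough
- carriage (a joint): how far the tray carriage has come out, towards the station's -x, in m: 0 latched, 0.036 fully out. A damped spring drives it, some 4 s for the whole way. Keep the tab down until it is over 28 mm out, or a second catch stops it somewhere between 14 and 26 mm (pressing the tab again frees it)
- key_grip (a point): centre of the release key's handle: black, square, 18 x 18 mm, 56 mm tall, flat sides along the key's x and y; z points up from rod to handle. The key stands upright in its holder. Under the handle a round flange (28 mm across, 5 mm thick, its underside 33 mm below this point), then the steel rod, 8 mm across, 78 mm long, its tip 111 mm below this point. About 0.1 kg
- key_tip (a point): end of the key's rod, on its axis; same axes as key_grip
- socket (a point): centre of the mouth of the holder's hole, in the top face of the fixed aluminium holder block (60 x 60 mm, 84 mm tall). The hole is 12 mm wide, square and goes right through; with the key home its flange lies on the block's top face and its tip is 78 mm below this point
- gauge: bystander, fixed: steel block 60 x 60 x 45 mm with a stepped round plug on top, 87 mm tall in all. Origin under its centre. It stands on the other side of the station from the holder
- blank_a_center (a point): bystander: centre of a loose aluminium disc, 29 mm across, 12 mm thick
- blank_b_center (a point): bystander: centre of a second such disc
- driver_grip (a point): bystander: handle of a loose screwdriver lying on the table
- wrench_grip (a point): bystander: handle of a loose wrench lying on the table
- bottle_mid (a point): bystander: half-way up a loose white bottle, 60 mm across, 150 mm tall
- jar_mid (a point): bystander: half-way up a loose grey jar, 64 mm across, 70 mm tall
- bin: bystander: fixed black open bin 130 x 190 x 60 mm with a few discs. Origin under its centre

How it is judged:
By the outcome, as a careful person would: the job done as asked, in the order asked, and still so for the second after the job is handed in, with the robot touching nothing.
It also fails if it takes over 72 s, if anything falls off the work surface, if the arm or the gripper's body presses on something with over 40 N, if the wrist force passes 120 N, or if a joint passes its speed limit or range.

ROBOT

A 6-joint arm with a two-finger parallel gripper is mounted at the origin on the work surface. World frame = base frame: x ahead of the robot, y to its left, z up, the work surface at z = 0. Lengths are in m, angles in rad, forces in N, time in s.
With the tool pointing down it reaches from about 0.375 to 0.975 m from the base axis. Payload 3.8 kg.
Tool frame: the origin (TCP) lies midway between the tips of the shut fingers; the grasp point (between the pads) lies 19 mm behind it; z points along the fingers, y is the line along which they close (so a half turn about z gives the same grasp; the last joint's range is limited). The gripper opens to 85 mm and grips with 20 to 120 N. Pads are 22 mm wide; open, the fingers measure 114 mm over their backs; the gripper's body (76 mm by 85 mm) begins 54 mm behind the grasp point. The pads swing forward as they close: fully open they stand 13 mm farther back than shut.
Start: joints at [-1.312, 0.264, 1.604, -0, 1.274, -0.037], TCP at [0.197, -0.646, 0.231] pointing down, gripper open.
Joint ranges: [-2.63, 2.63], [-0.94, 2.18], [0.31, 2.57], [-1.31, 4.45], [0, 2.66], [-2.55, 2.55]. Speed limits (rad/s): [2.57, 2.57, 3.14, 3.14, 3.14, 3.14].

INTERFACE

Orientations are given as a rotation vector (axis times angle).
In Python, from workcell import read_state, vision, ticket gives the robot as it stands. The module is installed in compiled form; this text tells all that it offers.
- The arm moves only by the tool jog_arm, never from a script. Its arguments are lists of equal length, an entry for each row: "turn": the turn, a rotation vector about the tool's x, y, z in rad, a list of three; "delta_pos": the shift along the tool's x, y, z in m, a list of three; "gripper": the finger opening in m, from 0 to 0.0854. In form: {"turn": [[rx, ry, rz], ...], "delta_pos": [[dx, dy, dz], ...], "gripper": [gripper, ...]}. A call has 1 to 20 rows; each row shifts and turns the commanded pose from where the row before left it, along the tool's axes as they then stand; what a row does not reach is not made up. A row lasts 1/12 s, in which the tool goes at most 41.7 mm and 7.16 degrees, less where a joint would pass 70% of its speed; a pose out of reach is approached as far as the arm can. A call with a gripper value outside its range is refused whole. The fingers move at their own pace and stop on an object; "grip_force" is the grip in N (left out, the last holds). Time passes only in rows, so rows that do not move let the fingers close. It gives the time, the measured TCP pose, the force, the opening and the grip force at its end, in the units of the state.
- read_state(): the state, without advancing time (a new reading comes with each control period).
- vision.read_camera(name): name is "side" or "top"; returns the picture (400x640x3 uint8, red, green, blue); there is no depth.
- vision.calibration(name): a dict with "vfov" (degrees; the focal length in pixels is half the picture's height over the tangent of half this angle, whatever the lens; pixels are square), "cx", "cy" (the principal point, pixels), "R" (3x3) and "t" (3): a world point X has camera coordinates R X + t. Camera axes: x right, y down, z forward; pixel columns grow to the right and rows downward; lengths in m; the calibration is good to about 2 mm. A picture is of the moment at which its call begins. calibration takes no time and is no camera call.
- ticket.finish_job(): hands the job in; it is judged then, once.
The state is a dict: "time": time; "q": joint angles; "joint_vel": joint speeds; "joint_torque": joint torques, N m; "tool_pos": TCP position; "tcp_rot": TCP orientation; "wrist_force": force on the tool from outside, world axes, zero at the start; "torque": the same for the moment, N m; "width": opening from 0.0 (shut) to 1.0 (fully open); "grip_force": force on a finger pad.
Only numpy, scipy, OpenCV 4.12 (cv2) and the standard library are available. Lean on these libraries where they do the work, as an engineer would, in place of code of your own. Each camera call takes 0.05 s, during which the arm holds its last target. There are 200 camera calls.

## Working session

There is one attempt and no reset: what is moved stays moved. The work goes in short steps, Python scripts to look and compute and a tool call to move; the robot and the scene stay as the last step left them, time stands still between calls to the robot, and variables do not carry over. Pictures are saved under pics/ and viewed, at most 13 in all, crops included, and the job is handed in when it is done.

Besides the shell and the picture viewer there is one more tool, called after ">>>" as a command line: name --argument value ..., lists and objects as JSON in quotes. jog_arm: Moves the arm, as the interface text tells. Its arguments: {"type":"object","properties":{"turn":{"type":"array","items":{"type":"array","items":{"type":"number"}}},"delta_pos":{"type":"array","items":{"type":"array","items":{"type":"number"}}},"gripper":{"type":"array","items":{"type":"number"}},"grip_force":{"type":"number"}},"required":["turn","delta_pos","gripper"]}

```bash
mkdir -p pics; cat > h.py <<'E'
import numpy as np, cv2
from workcell import read_state, vision, ticket
def cal(n):
    c=vision.calibration(n); f=200/np.tan(np.radians(c["vfov"])/2)
    return f,c["cx"],c["cy"],np.array(c["R"]),np.array(c["t"])
def proj(n,X):
    f,cx,cy,R,t=cal(n); p=np.atleast_2d(X)@R.T+t
    return p[:,:2]/p[:,2:]*f+[cx,cy]
def ray(n,uv):
    f,cx,cy,R,t=cal(n); d=R.T@np.array([(uv[0]-cx)/f,(uv[1]-cy)/f,1]); return -R.T@t,d
def onz(n,uv,z):
    o,d=ray(n,uv); return o+d*(z-o[2])/d[2]
def save(n,name):
    im=vision.read_camera(n); cv2.imwrite(f"pics/{name}.png",im[:,:,::-1]); return im
E
python3 - <<'E'
from h import *
for n in("top","side"):
    save(n,n+"0"); c=vision.calibration(n); print(n,c, ray(n,(320,200)))
print(read_state())
E
```

```text
top {'vfov': 42.723153193358016, 'cx': 317.8344275389822, 'cy': 200.6987248688539, 'R': array([[ 0.02455796, -0.99964321,  0.01050521],
       [-0.98616344, -0.02594746, -0.16373269],
       [ 0.16394685, -0.00633892, -0.98644881]]), 't': array([-0.00633127,  0.61238251,  1.3375646 ])} (array([0.38477523, 0.01803947, 1.41977255]), array([ 0.16539838, -0.01053697, -0.98618059]))
side {'vfov': 52.443899155050666, 'cx': 320.07053740654374, 'cy': 199.4699407693285, 'R': array([[ 0.98960902, -0.14216395, -0.02152664],
       [-0.11202612, -0.66848782, -0.7352375 ],
       [ 0.09013397,  0.73000921, -0.67746765]]), 't': array([-0.61466203,  0.17036803,  1.15149632])} (array([ 0.52357182, -0.81409675,  0.89213087]), array([ 0.08981583,  0.72916128, -0.67842367]))
{'time': 0.1, 'q': array([-1.31189108e+00,  2.64680093e-01,  1.60526377e+00,  1.71446985e-05,
        1.27370510e+00, -3.69355059e-02]), 'joint_vel': array([ 0.00164607, -0.0006495 , -0.00296837,  0.0006433 ,  0.00047168,
        0.00146632]), 'joint_torque': array([ 1.82933738e-03, -5.16701746e+01, -3.68590021e+01,  1.25543161e-04,
        6.31603121e-03, -2.90889079e-05]), 'tool_pos': array([ 0.19660039, -0.64503006,  0.23007077]), 'tcp_rot': array([-3.10526358e+00, -4.62703473e-01,  3.31949935e-04]), 'wrist_force': array([ 0.28120813,  0.59186922, -0.72516268]), 'torque': array([-0.03196679,  0.0208108 , -0.01652208]), 'grip_force': 0.0, 'width': 0.999798350445472}
```

View pics/top0.png

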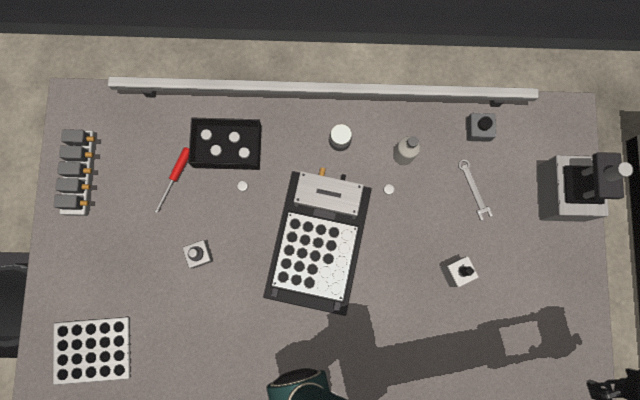

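View pics/side0.png

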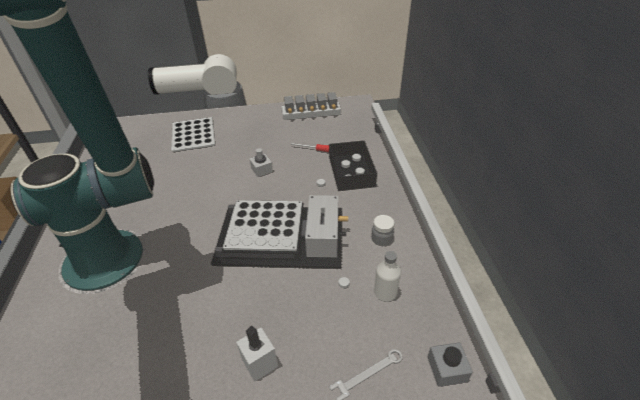

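The holder with the key (white block, black handle) is at top (462,270) and side (256,348). The slot is at top (329,191) and side (322,215), and the gauge at top (197,253). Next I'll enlarge the holder and slot.

```bash
python3 - <<'E'
from h import *
t=cv2.imread("pics/top0.png"); s=cv2.imread("pics/side0.png")
def crop(im,x,y,w,h,k): return cv2.resize(im[y:y+h,x:x+w],None,fx=k,fy=k,interpolation=cv2.INTER_CUBIC)
a=crop(t,437,245,50,50,6); b=crop(s,230,320,55,60,6); c=crop(t,288,166,90,60,5); d=crop(s,295,185,60,80,5)
W=np.zeros((600,800,3),np.uint8)
def put(x,y,i): 
    i=i[:600-y,:800-x]; W[y:y+i.shape[0],x:x+i.shape[1]]=i
put(0,0,a);put(310,0,c);put(0,305,d[:295]);put(310,305,b[:295]) ;put(640,305,b[60:])
cv2.imwrite("pics/z0.png",W)
E
```

```text
(no output)
```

View pics/z0.png

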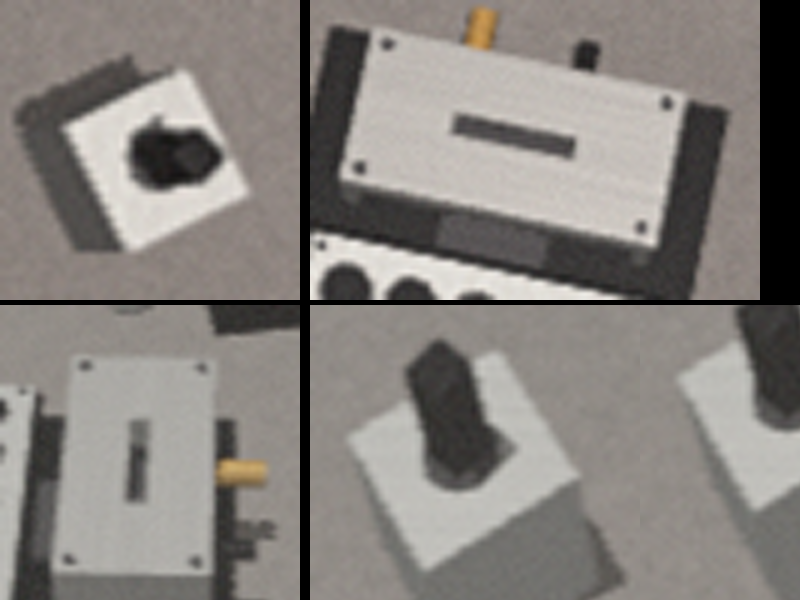

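```bash
python3 - <<'E'
from h import *
from scipy.optimize import least_squares
def m(P,o,k,org): return (np.array(P,float)-o)/k+org-.5+.5/k
H={"top":m([(185,70),(250,192),(130,250),(63,126)],(0,0),6,(437,245)),"side":m([(500,350),(578,475),(427,572),(347,438)],(310,305),6,(230,320))}
S={"top":m([(455,114),(577,138),(573,158),(450,133)],(310,0),5,(288,166)),"side":m([(132,420),(150,420),(144,501),(126,501)],(0,305),5,(295,185))}
G={"top":m([(375,30),(688,96),(657,247),(340,178)],(310,0),5,(288,166)),"side":m([(70,357),(216,362),(213,575),(53,572)],(0,305),5,(295,185))}
def fit(D,w,l,z,th0,cams):
    # per-cam rect fit at known height
    def rect(p):
        c,s=np.cos(p[2]),np.sin(p[2]); R=np.array([[c,-s],[s,c]])
        return np.array([[w/2,l/2],[w/2,-l/2],[-w/2,-l/2],[-w/2,l/2]])@R.T+p[:2]
    q={n:np.array([onz(n,u,z)[:2] for u in D[n]]) for n in cams}
    def res(p):
        r=[]
        for n in cams:
            a=rect(p); 
            r.append(np.linalg.norm(q[n][:,None]-a[None],axis=2).min(1))
        return np.concatenate(r)
    p0=[*np.mean([q[n].mean(0) for n in cams],0),th0]
    f=least_squares(res,p0); return f.x,np.abs(f.fun).max()*1e3
for nm,D,w,l,z in(("hold",H,.06,.06,.084),("slot",S,.012,.066,.09),("hous",G,.084,.17,.09)):
  for cams in(["top"],["side"],["top","side"]):
    q=[onz(cams[0],u,z)[:2] for u in D[cams[0]]]; e=q[1]-q[0]; th0=np.arctan2(e[1],e[0])+np.pi/2
    print(nm,cams,*fit(D,w,l,z,th0,cams))
E
```

```text
hold ['top'] [ 0.43135814 -0.37127789 -1.10194044] 1.5228302994915435
hold ['side'] [ 0.43022753 -0.37146556  0.46050852] 0.964553636338557
hold ['top', 'side'] [ 0.43079266 -0.37137528 -1.10566178] 1.9343980182123435
slot ['top'] [ 0.62781463 -0.01775937 -0.17326108] 0.8188744712050362
slot ['side'] [ 0.62677679 -0.01633413  1.38800708] 38.601270112298465
slot ['top', 'side'] [ 0.62729562 -0.0170456  -0.18632551] 2.703637238117556
hous ['top'] [ 0.62697498 -0.01836768 -0.18896775] 1.1682256702276854
hous ['side'] [ 0.62668734 -0.01711971  1.37969962] 60.90878130210963
hous ['top', 'side'] [ 0.62683089 -0.01774204 -0.18653735] 2.3030271722467868
```

```bash
python3 - <<'E'
from h import *
t=cv2.imread("pics/top0.png"); s=cv2.imread("pics/side0.png")
a=cv2.resize(t[258:284,448:482],None,fx=16,fy=16,interpolation=cv2.INTER_LANCZOS4)
b=cv2.resize(s[322:354,235:265],None,fx=16,fy=16,interpolation=cv2.INTER_LANCZOS4)
W=np.zeros((512,800,3),np.uint8);W[:416,:320]=a[:,100:420];W[:,320:800]=b
W=np.clip(W.astype(float)*3,0,255).astype(np.uint8)
cv2.imwrite("pics/z1.png",W)
# predicted outlines for handle top corner
z=.084+.061+0;c=[.4308,-.3714]
for a in np.arange(0,1.5,.2617):
    R=np.array([[np.cos(a),-np.sin(a)],[np.sin(a),np.cos(a)]]);P=np.c_[np.array([[9,9],[9,-9],[-9,-9],[-9,9]])/1e3@R.T+c,np.full(4,z)]
    print(round(a,2),((proj("top",P)-[448,258]+.5)*16-[100,0]).astype(int).tolist(),((proj("side",P)-[235,322]+.5)*16+[320,0]).astype(int).tolist())
E
```

```text
0.0 [[199, 150], [315, 153], [318, 270], [202, 267]] [[661, 61], [665, 189], [520, 210], [519, 81]]
0.26 [[187, 167], [298, 140], [331, 253], [219, 281]] [[640, 49], [680, 168], [542, 221], [503, 101]]
0.52 [[179, 187], [278, 131], [338, 234], [239, 290]] [[615, 44], [690, 144], [567, 227], [493, 125]]
0.79 [[177, 208], [257, 127], [341, 212], [261, 293]] [[589, 45], [692, 120], [593, 226], [490, 149]]
1.05 [[180, 230], [236, 130], [337, 191], [282, 291]] [[564, 51], [688, 97], [620, 220], [494, 172]]
1.31 [[188, 250], [216, 137], [329, 171], [301, 283]] [[540, 63], [677, 77], [644, 207], [504, 193]]
```

View pics/z1.png

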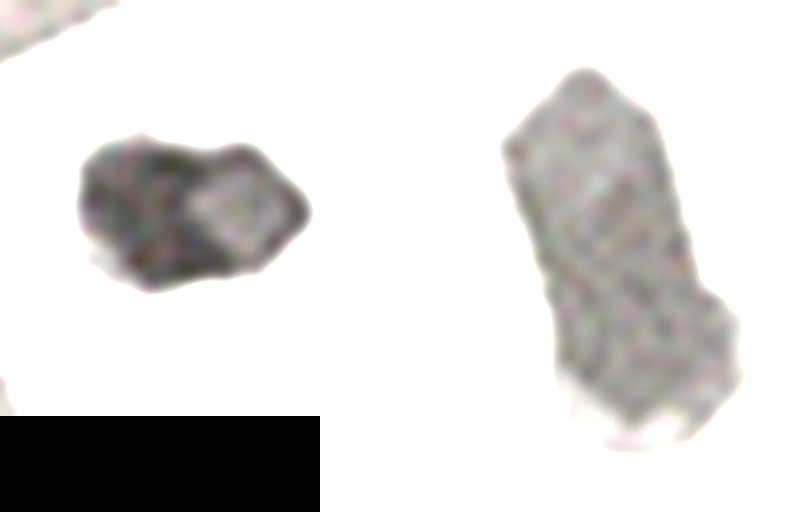

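The handle's diamond top is centred at top ≈(462,271), which gives a key yaw of about 45° in the world. I'll turn and move above it.

>>> jog_arm --turn '[[0, 0, -0.097], [0, 0, -0.097], [0, 0, -0.097], [0, 0, -0.097], [0, 0, -0.097], [0, 0, 0], [0, 0, 0], [0, 0, 0], [0, 0, 0], [0, 0, 0], [0, 0, 0], [0, 0, 0], [0, 0, 0], [0, 0, 0], [0, 0, 0], [0, 0, 0], [0, 0, 0], [0, 0, 0]]' --delta_pos '[[0, 0, 0], [0, 0, 0], [0, 0, 0], [0, 0, 0], [0, 0, 0], [0.03, -0.0025, 0], [0.03, -0.0025, 0], [0.03, -0.0025, 0], [0.03, -0.0025, 0], [0.03, -0.0025, 0], [0.03, -0.0025, 0], [0.03, -0.0025, 0], [0.03, -0.0025, 0], [0.03, -0.0025, 0], [0.03, -0.0025, 0], [0.03, -0.0025, 0], [0.029, -0.002, 0], [0, 0, 0]]' --gripper '[0.085, 0.085, 0.085, 0.085, 0.085, 0.085, 0.085, 0.085, 0.085, 0.085, 0.085, 0.085, 0.085, 0.085, 0.085, 0.085, 0.085, 0.085]' --grip_force 30

```text
time: 1.6
tool_pos: [0.4336, -0.3681, 0.2308]
tcp_rot: [-2.901, -1.2, -0.003]
wrist_force: [0.2, -0.1, 0.1]
width: 0.997
grip_force: 0.0
```

```bash
cat >> h.py <<'E'
from scipy.spatial.transform import Rotation as Ro
def need(target):
    s=read_state(); R=Ro.from_rotvec(s["tcp_rot"]).as_matrix()
    print("t",round(s["time"],2),"pos",np.round(s["tool_pos"],4),"F",np.round(s["wrist_force"],1),"w",round(s["width"],3),"gf",round(s["grip_force"],1),"xdir",np.round(R[:,0],3),"z",np.round(R[:,2],4))
    print("delta",np.round(R.T@(np.array(target)-s["tool_pos"]),4))
E
python3 -c "
from h import *
need([.4308,-.3714,.1])"
```

```text
t 1.6 pos [ 0.4336 -0.3681  0.2308] F [ 0.2 -0.1  0.1] w 0.997 gf 0.0 xdir [0.708 0.706 0.003] z [ 0.001   0.0027 -1.    ]
delta [-0.0046  0.0006  0.1307]
```

>>> jog_arm --turn '[[0, 0, 0], [0, 0, 0], [0, 0, 0], [0, 0, 0], [0, 0, 0], [0, 0, 0], [0, 0, 0]]' --delta_pos '[[-0.0045, 0.0005, 0.01], [0, 0, 0.02], [0, 0, 0.02], [0, 0, 0.02], [0, 0, 0], [0, 0, 0], [0, 0, 0]]' --gripper '[0.05, 0.05, 0.05, 0.05, 0.05, 0.05, 0.05]'

```text
time: 2.18
tool_pos: [0.4278, -0.3765, 0.1616]
tcp_rot: [2.905, 1.194, -0.0]
wrist_force: [0.6, -0.4, 0.5]
width: 0.592
grip_force: 0.0
```

```bash
python3 -c "
from h import *
need([.4308,-.3714,.1])
a=save('top','a');b=save('side','b')
p=proj('top',[.4308,-.3714,.145])[0].astype(int);q=proj('side',[.4308,-.3714,.145])[0].astype(int)
r=lambda i,p:cv2.resize(i[max(p[1]-35,0):p[1]+35,p[0]-28:p[0]+28],(400,500),interpolation=cv2.INTER_CUBIC)
cv2.imwrite('pics/z2.png',np.hstack([r(a,p),r(b,q)])[:,:,::-1])"
```

```text
t 2.18 pos [ 0.4278 -0.3765  0.1616] F [ 0.6 -0.4  0.5] w 0.592 gf 0.0 xdir [ 0.711  0.703 -0.   ] z [ 0.e+00 -4.e-04 -1.e+00]
delta [ 0.0058 -0.0015  0.0616]
```

View pics/z2.png

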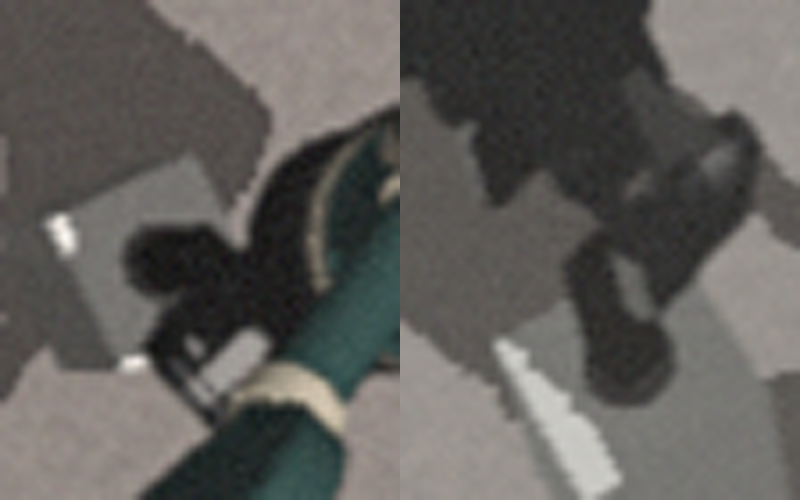

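The gripper is over the key, with the handle between the fingers at left-panel (200,270). I'll correct the small offset and lower.

>>> jog_arm --turn '[[0, 0, 0], [0, 0, 0], [0, 0, 0], [0, 0, 0], [0, 0, 0], [0, 0, 0], [0, 0, 0]]' --delta_pos '[[0.0055, -0.0015, 0], [0, 0, 0.015], [0, 0, 0.015], [0, 0, 0.015], [0, 0, 0.015], [0, 0, 0], [0, 0, 0]]' --gripper '[0.05, 0.05, 0.05, 0.05, 0.05, 0.05, 0.05]'

```text
time: 2.87
tool_pos: [0.431, -0.3701, 0.1013]
tcp_rot: [-2.904, -1.196, 0.001]
wrist_force: [0.4, -0.1, 0.3]
width: 0.587
grip_force: 0.0
```

```bash
python3 -c "
from h import *
need([.4308,-.3714,.1])"
```

```text
t 2.87 pos [ 0.431  -0.3701  0.1013] F [ 0.4 -0.1  0.3] w 0.587 gf 0.0 xdir [0.71  0.704 0.   ] z [-7.e-04  7.e-04 -1.e+00]
delta [-0.001   0.0008  0.0013]
```

>>> jog_arm --turn '[[0, 0, 0], [0, 0, 0], [0, 0, 0], [0, 0, 0], [0, 0, 0], [0, 0, 0], [0, 0, 0], [0, 0, 0]]' --delta_pos '[[0, 0, 0.001], [0, 0, 0], [0, 0, 0], [0, 0, 0], [0, 0, 0], [0, 0, 0], [0, 0, 0], [0, 0, 0]]' --gripper '[0.0, 0.0, 0.0, 0.0, 0.0, 0.0, 0.0, 0.0]' --grip_force 30

```text
time: 3.53
tool_pos: [0.4319, -0.3713, 0.1018]
tcp_rot: [2.903, 1.195, 0.002]
wrist_force: [0.4, 1.2, 6.2]
width: 0.206
grip_force: 33.2
```

>>> jog_arm --turn '[[0, 0, 0], [0, 0, 0], [0, 0, 0], [0, 0, 0]]' --delta_pos '[[0, 0, 0], [0, 0, 0], [0, 0, 0], [0, 0, 0]]' --gripper '[0.0, 0.0, 0.0, 0.0]' --grip_force 100

```text
time: 3.87
tool_pos: [0.432, -0.3714, 0.1019]
tcp_rot: [2.903, 1.194, 0.002]
wrist_force: [0.3, 0.6, 6.4]
width: 0.199
grip_force: 97.7
```

```bash
python3 -c "
from h import *
need([.4308,-.3714,.1])"
```

```text
t 3.87 pos [ 0.432  -0.3714  0.1019] F [0.3 0.6 6.4] w 0.199 gf 97.7 xdir [0.71  0.704 0.   ] z [ 0.0021 -0.0018 -1.    ]
delta [-0.0008 -0.0009  0.0019]
```

>>> jog_arm --turn '[[0, 0, 0], [0, 0, 0], [0, 0, 0], [0, 0, 0], [0, 0, 0], [0, 0, 0], [0, 0, 0], [0, 0, 0], [0, 0, 0], [0, 0, 0], [0, 0, 0], [0, 0, 0]]' --delta_pos '[[0, 0, -0.005], [0, 0, -0.01], [0, 0, -0.015], [0, 0, -0.015], [0, 0, -0.015], [0, 0, -0.015], [0, 0, -0.015], [0, 0, -0.015], [0, 0, -0.015], [0, 0, 0], [0, 0, 0], [0, 0, 0]]' --gripper '[0, 0, 0, 0, 0, 0, 0, 0, 0, 0, 0, 0]'

```text
time: 4.87
tool_pos: [0.4305, -0.3702, 0.2194]
tcp_rot: [-2.904, -1.195, 0.001]
wrist_force: [0.1, -0.1, -1.5]
width: 0.194
grip_force: 97.8
```

```bash
python3 -c "
from h import *
need([.627,-.0175,.23])"
```

```text
t 4.87 pos [ 0.4305 -0.3702  0.2194] F [ 0.1 -0.1 -1.5] w 0.194 gf 97.8 xdir [ 0.71   0.704 -0.   ] z [-1.e-03  9.e-04 -1.e+00]
delta [ 0.3878 -0.1123 -0.0104]
```

>>> jog_arm --turn '[[0, 0, 0], [0, 0, 0], [0, 0, 0], [0, 0, 0], [0, 0, 0], [0, 0, 0], [0, 0, 0], [0, 0, 0], [0, 0, 0], [0, 0, 0], [0, 0, 0], [0, 0, 0], [0, 0, 0], [0, 0, 0], [0, 0, 0], [0, 0, 0], [0, 0, 0], [0, 0, 0]]' --delta_pos '[[0.014, -0.004, 0], [0.0277, -0.008, 0], [0.0277, -0.008, 0], [0.0277, -0.008, 0], [0.0277, -0.008, 0], [0.0277, -0.008, 0], [0.0277, -0.008, 0], [0.0277, -0.008, 0], [0.0277, -0.008, 0], [0.0277, -0.008, 0], [0.0277, -0.008, 0], [0.0277, -0.008, 0], [0.0277, -0.008, 0], [0.0277, -0.008, 0], [0.014, -0.004, 0], [0, 0, 0], [0, 0, 0], [0, 0, 0]]' --gripper '[0, 0, 0, 0, 0, 0, 0, 0, 0, 0, 0, 0, 0, 0, 0, 0, 0, 0]'

```text
time: 6.37
tool_pos: [0.6269, -0.0186, 0.2192]
tcp_rot: [-2.905, -1.195, 0.004]
wrist_force: [-0.1, -0.5, -0.4]
width: 0.193
grip_force: 97.8
```

```bash
python3 -c "
from h import *
need([.627,-.0175,.215])
s=read_state();R=Ro.from_rotvec(s['tcp_rot']).as_matrix();tip=s['tool_pos']+.096*R[:,2]
a=save('top','c');b=save('side','d')
print('tip',tip)
for n in ('top','side'):
  print(n,'tip',proj(n,tip),'slot',proj(n,[.627,-.0175,.09]))
p=proj('top',[.627,-.0175,.11])[0].astype(int);q=proj('side',[.627,-.0175,.11])[0].astype(int)
print(p,q)
r=lambda i,p:cv2.resize(i[p[1]-30:p[1]+30,p[0]-20:p[0]+20],(400,600),interpolation=cv2.INTER_CUBIC)
cv2.imwrite('pics/z3.png',np.hstack([r(a,p),r(b,q)])[:,:,::-1])"
```

```text
t 6.37 pos [ 0.6269 -0.0186  0.2192] F [-0.1 -0.5 -0.4] w 0.193 gf 97.8 xdir [ 0.71   0.704 -0.002] z [-2.3e-03 -6.0e-04 -1.0e+00]
delta [ 0.0009 -0.0008  0.0042]
tip [ 0.62670949 -0.01870284  0.1232041 ]
top tip [[329.09735686 190.87309731]] slot [[328.23996578 193.04798041]]
side tip [[322.09635256 207.54044562]] slot [[322.35214875 215.81415411]]
[328 191] [322 210]
```

View pics/z3.png

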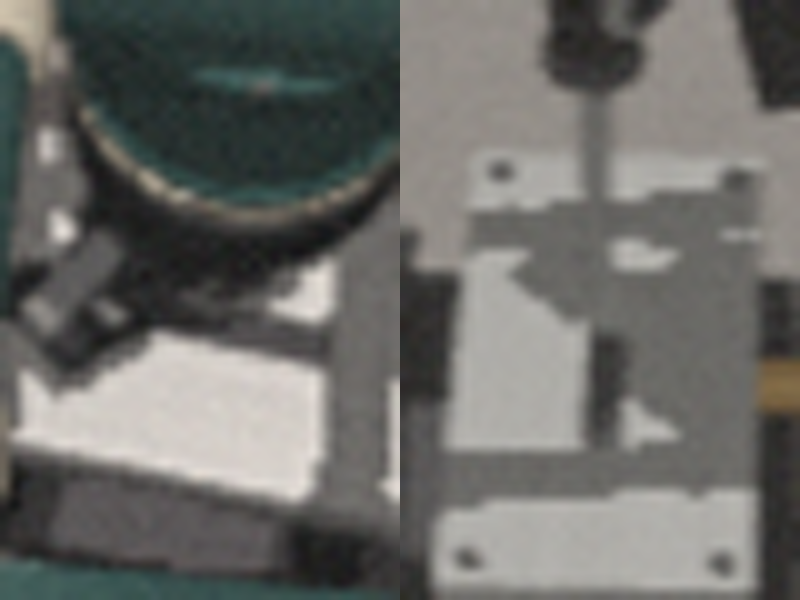

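The rod shows in the right panel at x≈596. It ends near y≈275, above the slot, whose near end is at (602,448). I'll measure the sub-pixel offset of rod and slot in the side image.

```bash
python3 - <<'E'
from h import *
d=cv2.imread("pics/d.png").astype(float).mean(2); s=cv2.imread("pics/side0.png").astype(float).mean(2); tp=cv2.imread("pics/top0.png").astype(float).mean(2)
st=read_state();R=Ro.from_rotvec(st['tcp_rot']).as_matrix()
pts=st['tool_pos']+np.linspace(.02,.096,200)[:,None]*R[:,2]
pr=proj("side",pts)
def cen(im,r,c0,half,sgn=-1):
    c=np.arange(int(round(c0))-half,int(round(c0))+half+1); v=im[r,c]; b=np.interp(c,[c[0],c[-1]],[v[0],v[-1]]); w=np.clip(b-v,0,None); return (w*c).sum()/w.sum(),w.sum()
for r in range(189,209):
    c0=np.interp(r,pr[:,1],pr[:,0]); print("rod",r,round(c0,2),np.round(cen(d,r,c0,4),2), d[r,317:327].astype(int))
yax=np.array([.1855,.9826,0]);sl=np.array([.627,-.0175,.09])+np.linspace(-.033,.033,200)[:,None]*yax
q=proj("side",sl);q=q[::-1]
for r in range(209,224):
    c0=np.interp(r,q[:,1],q[:,0]); print("slot",r,round(c0,2),np.round(cen(s,r,c0,5),2))
q=proj("top",sl)[::-1]
for c in range(318,341,2):
    r0=np.interp(c,q[:,0],q[:,1]); print("top slot col",c,round(r0,2),np.round(cen(tp.T,c,r0,5),2))
E
```

```text
rod 189 321.8 [321.17 190.13] [143 134 117  96  82  86 116 137 141 142]
rod 190 321.82 [321.09 125.79] [143 141 132 110  99 107 127 140 142 140]
rod 191 321.85 [321.08 132.25] [142 143 133 109 100 109 128 139 142 140]
rod 192 321.87 [321.14 132.17] [141 139 129 108 100 106 126 138 140 141]
rod 193 321.89 [321.19 116.79] [142 138 131 112 101 108 125 138 141 140]
rod 194 321.92 [321.17 128.5 ] [142 142 135 109 105 110 126 142 142 143]
rod 195 321.94 [321.14 181.5 ] [154 157 141 115 101 114 141 155 156 159]
rod 196 321.96 [321.02 198.21] [168 168 154 117 102 118 151 169 170 169]
rod 197 321.99 [321.01 204.5 ] [170 170 154 120 102 119 154 173 173 171]
rod 198 322.01 [321.04 201.67] [170 170 156 121 102 120 152 173 173 170]
rod 199 322.03 [321.05 143.04] [166 166 158 130 101 118 150 172 169 150]
rod 200 322.06 [321.26  30.62] [114 110 109 102 100  98 106 112 114 108]
rod 201 322.08 [321.98  16.25] [102 103 100 100 102  96  97  99  98  99]
rod 202 322.1 [321.47  20.04] [101 102  99  97 102  98  96  99 103 101]
rod 203 322.13 [321.22  18.63] [104 105 105 100 104  99 107 115 117 110]
rod 204
[... 609 characters left out ...]
7]
slot 217 322.29 [321.85 345.33]
slot 218 322.23 [321.8 353.5]
slot 219 322.17 [321.75 368.2 ]
slot 220 322.12 [321.67 376.83]
slot 221 322.06 [321.65 395.13]
slot 222 322.0 [321.59 377.4 ]
slot 223 321.95 [321.62 358.8 ]
top slot col 318 190.87 [190.51 488.27]
top slot col 320 191.3 [191.03 492.5 ]
top slot col 322 191.72 [191.34 518.47]
top slot col 324 192.15 [191.89 471.5 ]
top slot col 326 192.57 [192.18 525.6 ]
top slot col 328 193.0 [192.64 490.83]
top slot col 330 193.42 [193.15 507.97]
top slot col 332 193.85 [193.57 484.63]
top slot col 334 194.27 [194.01 481.  ]
top slot col 336 194.7 [194.29 495.03]
top slot col 338 195.12 [194.88 495.  ]
top slot col 340 195.55 [194.97 440.43]
```

The rod sits about 1.7 mm towards -x of the slot centre line. I'll correct that, come down to just above the plate, and measure again.

>>> jog_arm --turn '[[0, 0, 0], [0, 0, 0], [0, 0, 0], [0, 0, 0], [0, 0, 0], [0, 0, 0], [0, 0, 0]]' --delta_pos '[[0.001, 0.0015, 0.005], [0, 0, 0.007], [0, 0, 0.007], [0, 0, 0.005], [0, 0, 0], [0, 0, 0], [0, 0, 0]]' --gripper '[0, 0, 0, 0, 0, 0, 0]'

```text
time: 7.05
tool_pos: [0.6296, -0.0183, 0.1962]
tcp_rot: [-2.905, -1.196, 0.0]
wrist_force: [0.4, -0.3, -1.4]
width: 0.196
grip_force: 97.8
```

```bash
cat > m.py <<'E'
from h import *
import sys
st=read_state();R=Ro.from_rotvec(st['tcp_rot']).as_matrix()
need([.627,-.0175,.196])
im=save("side",sys.argv[1]).astype(float).mean(2)
pr=proj("side",st['tool_pos']+np.linspace(.02,.096,200)[:,None]*R[:,2])
print("tip px",pr[-1])
for r in range(int(pr[0,1])+1,int(pr[-1,1])+4):
    c0=np.interp(r,pr[:,1],pr[:,0]); c=np.arange(int(round(c0))-5,int(round(c0))+5); v=im[r,c]; b=np.interp(c,[c[0],c[-1]],[v[0],v[-1]]); w=np.clip(b-v,0,None)
    print(r,round(c0,2),round((w*c).sum()/w.sum()-c0,2),int(w.sum()),c[0],v.astype(int))
q=read_state(); print(q['tool_pos'])
x,y=int(pr[-1,0]),int(pr[-1,1])
cv2.imwrite(f"pics/{sys.argv[1]}z.png",cv2.resize(im[y-30:y+25,x-25:x+25],None,fx=10,fy=10,interpolation=cv2.INTER_CUBIC))
E
python3 m.py e
```

```text
t 7.05 pos [ 0.6296 -0.0183  0.1962] F [ 0.4 -0.3 -1.4] w 0.196 gf 97.8 xdir [ 0.71   0.704 -0.   ] z [-1.e-04 -0.e+00 -1.e+00]
delta [-0.0013 -0.0024  0.0002]
tip px [323.26559908 213.29782938]
193 322.81 0.41 243 318 [ 63  51  59  56  56  52  55  57  71 113]
194 322.83 -0.34 336 318 [ 96  75  64  63  57  60  68  81 108 132]
195 322.85 -0.83 359 318 [154 139 108  80  73  81 110 139 157 157]
196 322.88 -0.83 204 318 [170 171 154 119 103 119 153 170 169 171]
197 322.9 -0.84 209 318 [170 169 155 119 102 119 155 170 170 172]
198 322.92 -0.94 196 318 [171 170 155 119 105 119 155 171 168 168]
199 322.94 -1.15 97 318 [169 169 153 115 103 116 149 149 118 110]
200 322.97 -0.09 22 318 [110 109 105 103 100  98 107 109  96 100]
201 322.99 -1.8 11 318 [101  98  99  96 103 100  98 105 102 100]
202 323.01 -0.35 22 318 [103 103  99 100  99  95 101  97 101 101]
203 323.03 -1.87 6 318 [101 104  99  98 101  99 105 115 109 101]
204 323.06 -1.96 13 318 [102 105 101 102 103 109 147 171 150 116]
205 323.08 -1.55 106 318 [100 103  98  95 101 111 146 172 175 169]
206 323.1 -1.75 94 318 [104 103  96  95 100 111 145 169 168 152]
207 323.12 -1.64 30 318 [104 104  98  92 101 100 104 110 110 107]
208 323.15 -1.71 21 318 [104 103  98  96 101  99 101 105 103 103]
209 323.17 -0.82 11 318 [102 105 100 102 100  98 100 101 102 102]
210 323.19 -1.6 20 318 [103 105  99  98 100  99 103 106 106 104]
211 323.21 -1.2 35 318 [113 105 109 104 102 101 102 105 102 104]
212 323.24 -0.52 117 318 [152 149 146 103 105 101 103 102 104 104]
213 323.26 -0.67 221 318 [171 171 149  90  92  94  88 105 102 105]
214 323.27 -0.81 298 318 [172 173 146  75  59  68  73  98 106 100]
215 323.27 -0.75 323 318 [171 172 144  72  60  59  79  98 105 105]
216 323.27 -0.91 351 318 [173 165 130  69  54  63  78 100 106 106]
[ 0.62985387 -0.01826199  0.19651996][ WARN:0@0.557] global loadsave.cpp:1063 imwrite_ Unsupported depth image for selected encoder is fallbacked to CV_8U.
```

View pics/ez.png

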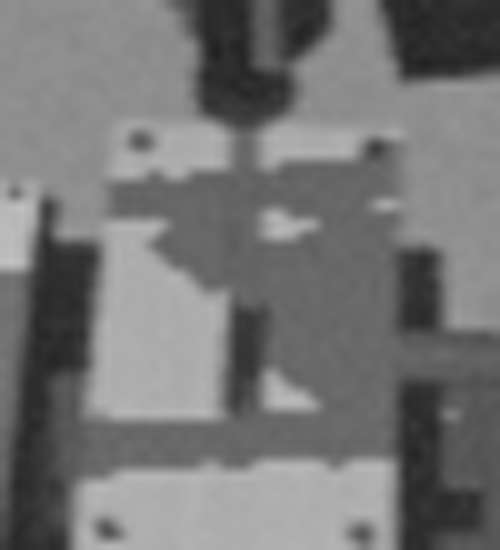

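The rod is visible in front of the slot (crop x≈245, slot x≈248), so it's aligned to within about 0.5 mm. I'll lower it slowly into the mouth.

>>> jog_arm --turn '[[0, 0, 0], [0, 0, 0], [0, 0, 0], [0, 0, 0], [0, 0, 0], [0, 0, 0], [0, 0, 0]]' --delta_pos '[[0, 0, 0.003], [0, 0, 0.003], [0, 0, 0.003], [0, 0, 0.002], [0, 0, 0.002], [0, 0, 0], [0, 0, 0]]' --gripper '[0, 0, 0, 0, 0, 0, 0]'

```text
time: 7.68
tool_pos: [0.6295, -0.0183, 0.183]
tcp_rot: [-2.905, -1.195, 0.001]
wrist_force: [0.1, -0.3, -1.2]
width: 0.197
grip_force: 97.8
```

>>> jog_arm --turn '[[0, 0, 0], [0, 0, 0], [0, 0, 0], [0, 0, 0]]' --delta_pos '[[0, 0, 0.0015], [0, 0, 0.0015], [0, 0, 0], [0, 0, 0]]' --gripper '[0, 0, 0, 0]'

```text
time: 8.02
tool_pos: [0.6296, -0.0183, 0.1802]
tcp_rot: [-2.905, -1.195, 0.0]
wrist_force: [-0.9, -0.2, -1.2]
width: 0.199
grip_force: 97.8
```

>>> jog_arm --turn '[[0, 0, 0], [0, 0, 0], [0, 0, 0], [0, 0, 0], [0, 0, 0], [0, 0, 0]]' --delta_pos '[[0, 0, 0.002], [0, 0, 0.003], [0, 0, 0.003], [0, 0, 0.002], [0, 0, 0], [0, 0, 0]]' --gripper '[0, 0, 0, 0, 0, 0]'

```text
time: 8.52
tool_pos: [0.6294, -0.0182, 0.1699]
tcp_rot: [-2.905, -1.195, 0.001]
wrist_force: [-0.3, -0.2, -1.4]
width: 0.196
grip_force: 97.8
```

>>> jog_arm --turn '[[0, 0, 0], [0, 0, 0], [0, 0, 0], [0, 0, 0]]' --delta_pos '[[0, 0, 0.001], [0, 0, 0.001], [0, 0, 0], [0, 0, 0]]' --gripper '[0, 0, 0, 0]'

```text
time: 8.85
tool_pos: [0.6296, -0.0183, 0.1683]
tcp_rot: [-2.905, -1.196, 0.0]
wrist_force: [-0.8, 0.8, -1.5]
width: 0.199
grip_force: 97.8
```

>>> jog_arm --turn '[[0, 0, 0], [0, 0, 0], [0, 0, 0]]' --delta_pos '[[0, 0, 0.001], [0, 0, 0.001], [0, 0, 0]]' --gripper '[0, 0, 0]'

```text
time: 9.1
tool_pos: [0.6295, -0.0183, 0.166]
tcp_rot: [-2.905, -1.195, 0.001]
wrist_force: [0.8, -0.2, -1.9]
width: 0.196
grip_force: 97.8
```

>>> jog_arm --turn '[[0, 0, 0], [0, 0, 0], [0, 0, 0]]' --delta_pos '[[0, 0, 0.001], [0, 0, 0.001], [0, 0, 0]]' --gripper '[0, 0, 0]'

```text
time: 9.35
tool_pos: [0.6295, -0.0183, 0.164]
tcp_rot: [-2.905, -1.195, 0.001]
wrist_force: [-0.1, -0.1, -0.9]
width: 0.196
grip_force: 97.8
```

>>> jog_arm --turn '[[0, 0, 0], [0, 0, 0], [0, 0, 0]]' --delta_pos '[[0, 0, 0.001], [0, 0, 0.001], [0, 0, 0]]' --gripper '[0, 0, 0]'

```text
time: 9.6
tool_pos: [0.6295, -0.0183, 0.162]
tcp_rot: [-2.905, -1.196, 0.001]
wrist_force: [-0.4, 0.1, -1.5]
width: 0.196
grip_force: 97.8
```

>>> jog_arm --turn '[[0, 0, 0], [0, 0, 0], [0, 0, 0]]' --delta_pos '[[0, 0, 0.001], [0, 0, 0.001], [0, 0, 0]]' --gripper '[0, 0, 0]'

```text
time: 9.85
tool_pos: [0.6295, -0.0183, 0.16]
tcp_rot: [-2.905, -1.196, 0.001]
wrist_force: [-0.1, 0.4, -1.3]
width: 0.197
grip_force: 97.8
```

>>> jog_arm --turn '[[0, 0, 0], [0, 0, 0], [0, 0, 0]]' --delta_pos '[[0, 0, 0.001], [0, 0, 0.001], [0, 0, 0]]' --gripper '[0, 0, 0]'

```text
time: 10.1
tool_pos: [0.6295, -0.0183, 0.158]
tcp_rot: [-2.905, -1.195, 0.001]
wrist_force: [0.0, 0.4, -0.7]
width: 0.197
grip_force: 97.8
```

>>> jog_arm --turn '[[0, 0, 0], [0, 0, 0], [0, 0, 0]]' --delta_pos '[[0, 0, 0.001], [0, 0, 0.001], [0, 0, 0]]' --gripper '[0, 0, 0]'

```text
time: 10.35
tool_pos: [0.6295, -0.0183, 0.156]
tcp_rot: [-2.905, -1.195, 0.001]
wrist_force: [-0.4, -0.0, -1.3]
width: 0.197
grip_force: 97.8
```

>>> jog_arm --turn '[[0, 0, 0], [0, 0, 0], [0, 0, 0]]' --delta_pos '[[0, 0, 0.001], [0, 0, 0.001], [0, 0, 0]]' --gripper '[0, 0, 0]'

```text
time: 10.6
tool_pos: [0.6295, -0.0183, 0.154]
tcp_rot: [-2.905, -1.195, 0.001]
wrist_force: [-0.3, 1.3, -1.0]
width: 0.196
grip_force: 97.8
```

>>> jog_arm --turn '[[0, 0, 0], [0, 0, 0], [0, 0, 0]]' --delta_pos '[[0, 0, 0.001], [0, 0, 0.001], [0, 0, 0]]' --gripper '[0, 0, 0]'

```text
time: 10.85
tool_pos: [0.6296, -0.0183, 0.1521]
tcp_rot: [-2.905, -1.196, 0.0]
wrist_force: [-0.4, 0.5, -0.9]
width: 0.196
grip_force: 97.8
```

>>> jog_arm --turn '[[0, 0, 0], [0, 0, 0], [0, 0, 0]]' --delta_pos '[[0, 0, 0.001], [0, 0, 0.001], [0, 0, 0]]' --gripper '[0, 0, 0]'

```text
time: 11.1
tool_pos: [0.63, -0.0183, 0.1518]
tcp_rot: [2.905, 1.195, 0.001]
wrist_force: [-1.9, 0.2, 4.8]
width: 0.199
grip_force: 99.0
```

>>> jog_arm --turn '[[0, 0, 0], [0, 0, 0], [0, 0, 0]]' --delta_pos '[[0, 0, 0.001], [0, 0, 0.001], [0, 0, 0]]' --gripper '[0, 0, 0]'

```text
time: 11.35
tool_pos: [0.6303, -0.0182, 0.1515]
tcp_rot: [2.905, 1.195, 0.002]
wrist_force: [-4.3, 0.2, 11.2]
width: 0.194
grip_force: 99.8
```

The contact at TCP z≈0.152 is rigid, so it's the floor, and the tab top should be at TCP z≈0.161. Stiffness is about 3 N/mm. I'll raise the key, move 17 mm towards +y in the slot, and probe there.

>>> jog_arm --turn '[[0, 0, 0], [0, 0, 0], [0, 0, 0], [0, 0, 0], [0, 0, 0], [0, 0, 0], [0, 0, 0], [0, 0, 0], [0, 0, 0], [0, 0, 0], [0, 0, 0], [0, 0, 0]]' --delta_pos '[[0, 0, -0.004], [0, 0, -0.005], [0, 0, -0.005], [0, 0, -0.005], [0, 0, 0], [0.0028, -0.0019, 0], [0.0028, -0.0019, 0], [0.0028, -0.0019, 0], [0.0028, -0.0019, 0], [0.0028, -0.002, 0], [0, 0, 0], [0, 0, 0]]' --gripper '[0, 0, 0, 0, 0, 0, 0, 0, 0, 0, 0, 0]'

```text
time: 12.35
tool_pos: [0.6328, -0.0013, 0.1671]
tcp_rot: [-2.905, -1.196, 0.0]
wrist_force: [-0.6, 0.0, -2.0]
width: 0.2
grip_force: 97.8
```

>>> jog_arm --turn '[[0, 0, 0], [0, 0, 0], [0, 0, 0], [0, 0, 0], [0, 0, 0], [0, 0, 0]]' --delta_pos '[[0, 0, 0.002], [0, 0, 0.002], [0, 0, 0.002], [0, 0, 0.002], [0, 0, 0], [0, 0, 0]]' --gripper '[0, 0, 0, 0, 0, 0]'

```text
time: 12.85
tool_pos: [0.6326, -0.0017, 0.1589]
tcp_rot: [-2.905, -1.195, 0.001]
wrist_force: [-0.6, -0.7, -0.8]
width: 0.195
grip_force: 97.8
```

There's no tab on the +y side. Moving to the -y side.

>>> jog_arm --turn '[[0, 0, 0], [0, 0, 0], [0, 0, 0], [0, 0, 0], [0, 0, 0], [0, 0, 0], [0, 0, 0], [0, 0, 0], [0, 0, 0], [0, 0, 0], [0, 0, 0], [0, 0, 0]]' --delta_pos '[[0, 0, -0.004], [0, 0, -0.004], [0, 0, 0], [-0.004, 0.00275, 0], [-0.004, 0.00275, 0], [-0.004, 0.00275, 0], [-0.004, 0.00275, 0], [-0.004, 0.00275, 0], [-0.004, 0.00275, 0], [-0.004, 0.00275, 0], [0, 0, 0], [0, 0, 0]]' --gripper '[0, 0, 0, 0, 0, 0, 0, 0, 0, 0, 0, 0]'

```text
time: 13.85
tool_pos: [0.6264, -0.0354, 0.1673]
tcp_rot: [-2.906, -1.194, -0.0]
wrist_force: [0.2, -0.1, -1.4]
width: 0.198
grip_force: 97.8
```

>>> jog_arm --turn '[[0, 0, 0], [0, 0, 0], [0, 0, 0], [0, 0, 0], [0, 0, 0], [0, 0, 0]]' --delta_pos '[[0, 0, 0.002], [0, 0, 0.002], [0, 0, 0.002], [0, 0, 0.002], [0, 0, 0], [0, 0, 0]]' --gripper '[0, 0, 0, 0, 0, 0]'

```text
time: 14.35
tool_pos: [0.6267, -0.0347, 0.16]
tcp_rot: [2.905, 1.196, 0.001]
wrist_force: [-2.0, -0.1, 4.2]
width: 0.197
grip_force: 98.6
```

Contact gives at about 5.5 N, so this is the tab. I'll press on gently.

>>> jog_arm --turn '[[0, 0, 0], [0, 0, 0], [0, 0, 0], [0, 0, 0], [0, 0, 0], [0, 0, 0], [0, 0, 0]]' --delta_pos '[[0, 0, 0.001], [0, 0, 0.001], [0, 0, 0.001], [0, 0, 0.001], [0, 0, 0.001], [0, 0, 0], [0, 0, 0]]' --gripper '[0, 0, 0, 0, 0, 0, 0]'

```text
time: 14.93
tool_pos: [0.6269, -0.0348, 0.1556]
tcp_rot: [2.905, 1.196, 0.002]
wrist_force: [-1.2, 1.4, 7.9]
width: 0.197
grip_force: 98.9
```

>>> jog_arm --turn '[[0, 0, 0], [0, 0, 0], [0, 0, 0], [0, 0, 0], [0, 0, 0]]' --delta_pos '[[0, 0, 0.001], [0, 0, 0.001], [0, 0, 0], [0, 0, 0], [0, 0, 0]]' --gripper '[0, 0, 0, 0, 0]'

```text
time: 15.35
tool_pos: [0.6271, -0.0348, 0.1541]
tcp_rot: [2.905, 1.196, 0.002]
wrist_force: [-1.5, 0.4, 8.2]
width: 0.198
grip_force: 99.2
```

```bash
python3 -c "
from h import *
need([.6269,-.0348,.15]);save('side','f1')"
```

```text
t 15.35 pos [ 0.6271 -0.0348  0.1541] F [-1.5  0.4  8.2] w 0.198 gf 99.2 xdir [0.71  0.704 0.001] z [ 0.0017  0.     -1.    ]
delta [-0.0001 -0.0002  0.0041]
```

>>> jog_arm --turn '[[0, 0, 0], [0, 0, 0], [0, 0, 0], [0, 0, 0], [0, 0, 0], [0, 0, 0]]' --delta_pos '[[0, 0, 0.001], [0, 0, 0], [0, 0, 0], [0, 0, 0], [0, 0, 0], [0, 0, 0]]' --gripper '[0, 0, 0, 0, 0, 0]'

```text
time: 15.9
tool_pos: [0.6274, -0.0348, 0.154]
tcp_rot: [2.904, 1.195, 0.003]
wrist_force: [-3.5, -0.6, 11.7]
width: 0.196
grip_force: 99.7
```

```bash
cat > tr.py <<'E'
from h import *
import sys
# tray shift along station -x from the side picture, by rectified template match on tray near part
n=sys.argv[1]; im=save('side',n)[:,:,::-1].copy()
need([.6269,-.0348,.15])
X=np.array([.983,-.186,0]);Y=np.array([.186,.983,0]);O=np.array([.627,-.0175,.057])
def rect(i):
    g=np.array([[0,0],[300,0],[300,230],[0,230]],np.float32)  # 1px=1mm, u: station x -250..50, v: y -115..115
    P=np.array([O+X*(u-250)/1e3+Y*(v-115)/1e3 for u,v in g]); H=cv2.getPerspectiveTransform(proj('side',P).astype(np.float32),g)
    return cv2.warpPerspective(i,H,(300,230))
a=rect(cv2.imread('pics/side0.png'));b=rect(im)
T=a[25:120,75:175]; r=cv2.matchTemplate(b[20:125],T,cv2.TM_CCOEFF_NORMED); _,m,_,l=cv2.minMaxLoc(r); print("shift mm",75-l[0],"v",l[1]-5,"score",round(m,2))
E
python3 tr.py g1
```

```text
t 15.95 pos [ 0.6273 -0.0348  0.154 ] F [-3.3  1.  12. ] w 0.198 gf 99.7 xdir [0.71  0.704 0.002] z [ 0.0023 -0.     -1.    ]
delta [-0.0003 -0.0003  0.004 ]
shift mm 10 v 0 score 0.82
```

The tab is on its stop at about 13 N and the carriage is already 10 mm out. I'll hold.

>>> jog_arm --turn '[[0, 0, 0], [0, 0, 0], [0, 0, 0], [0, 0, 0], [0, 0, 0], [0, 0, 0], [0, 0, 0], [0, 0, 0], [0, 0, 0], [0, 0, 0], [0, 0, 0], [0, 0, 0], [0, 0, 0], [0, 0, 0], [0, 0, 0], [0, 0, 0], [0, 0, 0], [0, 0, 0], [0, 0, 0], [0, 0, 0]]' --delta_pos '[[0, 0, 0], [0, 0, 0], [0, 0, 0], [0, 0, 0], [0, 0, 0], [0, 0, 0], [0, 0, 0], [0, 0, 0], [0, 0, 0], [0, 0, 0], [0, 0, 0], [0, 0, 0], [0, 0, 0], [0, 0, 0], [0, 0, 0], [0, 0, 0], [0, 0, 0], [0, 0, 0], [0, 0, 0], [0, 0, 0]]' --gripper '[0, 0, 0, 0, 0, 0, 0, 0, 0, 0, 0, 0, 0, 0, 0, 0, 0, 0, 0, 0]'

```text
time: 17.62
tool_pos: [0.6273, -0.0348, 0.154]
tcp_rot: [2.904, 1.195, 0.003]
wrist_force: [-4.3, 1.3, 12.3]
width: 0.196
grip_force: 99.7
```

>>> jog_arm --turn '[[0, 0, 0], [0, 0, 0], [0, 0, 0], [0, 0, 0], [0, 0, 0], [0, 0, 0], [0, 0, 0], [0, 0, 0], [0, 0, 0], [0, 0, 0], [0, 0, 0], [0, 0, 0], [0, 0, 0], [0, 0, 0], [0, 0, 0], [0, 0, 0], [0, 0, 0], [0, 0, 0], [0, 0, 0], [0, 0, 0]]' --delta_pos '[[0, 0, 0], [0, 0, 0], [0, 0, 0], [0, 0, 0], [0, 0, 0], [0, 0, 0], [0, 0, 0], [0, 0, 0], [0, 0, 0], [0, 0, 0], [0, 0, 0], [0, 0, 0], [0, 0, 0], [0, 0, 0], [0, 0, 0], [0, 0, 0], [0, 0, 0], [0, 0, 0], [0, 0, 0], [0, 0, 0]]' --gripper '[0, 0, 0, 0, 0, 0, 0, 0, 0, 0, 0, 0, 0, 0, 0, 0, 0, 0, 0, 0]'

```text
time: 19.28
tool_pos: [0.6273, -0.0348, 0.154]
tcp_rot: [2.904, 1.195, 0.003]
wrist_force: [-3.9, 0.9, 11.9]
width: 0.196
grip_force: 99.7
```

```bash
python3 tr.py g2
```

```text
t 19.33 pos [ 0.6273 -0.0348  0.154 ] F [-4.2  0.3 11.9] w 0.198 gf 99.7 xdir [0.71  0.704 0.002] z [ 0.0023 -0.     -1.    ]
delta [-0.0003 -0.0003  0.004 ]
shift mm 36 v 0 score 0.82
```

>>> jog_arm --turn '[[0, 0, 0], [0, 0, 0], [0, 0, 0], [0, 0, 0], [0, 0, 0], [0, 0, 0], [0, 0, 0], [0, 0, 0], [0, 0, 0], [0, 0, 0]]' --delta_pos '[[0, 0, 0], [0, 0, 0], [0, 0, 0], [0, 0, 0], [0, 0, 0], [0, 0, 0], [0, 0, 0], [0, 0, 0], [0, 0, 0], [0, 0, 0]]' --gripper '[0, 0, 0, 0, 0, 0, 0, 0, 0, 0]'

```text
time: 20.17
tool_pos: [0.6273, -0.0348, 0.154]
tcp_rot: [2.904, 1.195, 0.003]
wrist_force: [-3.6, 1.1, 12.4]
width: 0.202
grip_force: 99.7
```

```bash
python3 tr.py g3; python3 -c "
import cv2,numpy as np
f=lambda n:cv2.resize(cv2.imread('pics/%s.png'%n)[170:300,195:375],(800,578))[:,:400] if 0 else cv2.resize(cv2.imread('pics/%s.png'%n)[180:280,200:360],(480,300))
cv2.imwrite('pics/z5.png',np.vstack([f('side0'),f('g3')]))"
```

```text
t 20.22 pos [ 0.6273 -0.0348  0.154 ] F [-3.   0.8 11.2] w 0.194 gf 99.7 xdir [0.71  0.704 0.002] z [ 0.0023 -0.     -1.    ]
delta [-0.0003 -0.0003  0.004 ]
shift mm 36 v 0 score 0.82
```

View pics/z5.png

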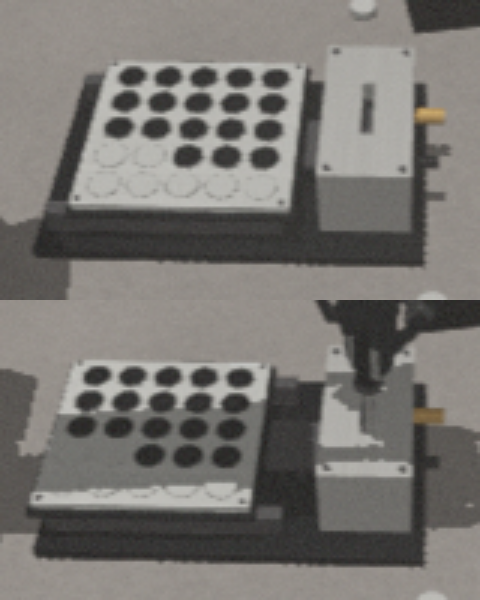

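The tray is fully out: in the lower panel its right edge is at x≈270, where it was 310 in the upper one, about 36 mm and steady. I'll withdraw the key straight up.

>>> jog_arm --turn '[[0, 0, 0], [0, 0, 0], [0, 0, 0], [0, 0, 0], [0, 0, 0], [0, 0, 0], [0, 0, 0], [0, 0, 0], [0, 0, 0], [0, 0, 0]]' --delta_pos '[[0, 0, -0.004], [0, 0, -0.006], [0, 0, -0.008], [0, 0, -0.01], [0, 0, -0.01], [0, 0, -0.01], [0, 0, -0.01], [0, 0, -0.012], [0, 0, 0], [0, 0, 0]]' --gripper '[0, 0, 0, 0, 0, 0, 0, 0, 0, 0]'

```text
time: 21.05
tool_pos: [0.6273, -0.0351, 0.2228]
tcp_rot: [2.904, 1.195, 0.004]
wrist_force: [0.3, 0.4, -1.2]
width: 0.199
grip_force: 97.8
```

```bash
python3 -c "
from h import *
need([.4305,-.3702,.2194])"; python3 tr.py g4
```

```text
t 21.05 pos [ 0.6273 -0.0351  0.2228] F [ 0.3  0.4 -1.2] w 0.199 gf 97.8 xdir [0.71  0.704 0.002] z [ 2.6e-03 -3.0e-04 -1.0e+00]
delta [-0.3757  0.0995  0.003 ]
t 21.1 pos [ 0.6267 -0.035   0.2217] F [ 0.6  0.3 -1.8] w 0.199 gf 97.8 xdir [0.71  0.704 0.001] z [ 8.e-04 -1.e-04 -1.e+00]
delta [ 0.0003 -0.      0.0717]
shift mm 36 v 0 score 0.82
```

>>> jog_arm --turn '[[0, 0, 0], [0, 0, 0], [0, 0, 0], [0, 0, 0], [0, 0, 0], [0, 0, 0], [0, 0, 0], [0, 0, 0], [0, 0, 0], [0, 0, 0], [0, 0, 0], [0, 0, 0], [0, 0, 0], [0, 0, 0], [0, 0, 0], [0, 0, 0], [0, 0, 0], [0, 0, 0], [0, 0, 0], [0, 0, 0]]' --delta_pos '[[-0.0134, 0.0036, 0], [-0.0268, 0.0071, 0], [-0.0268, 0.0071, 0], [-0.0268, 0.0071, 0], [-0.0268, 0.0071, 0], [-0.0268, 0.0071, 0], [-0.0268, 0.0071, 0], [-0.0268, 0.0071, 0], [-0.0268, 0.0071, 0], [-0.0268, 0.0071, 0], [-0.0268, 0.0071, 0], [-0.0268, 0.0071, 0], [-0.0268, 0.0071, 0], [-0.0268, 0.0071, 0], [-0.0132, 0.0036, 0], [0, 0, 0], [0, 0, 0], [0, 0, 0], [0, 0, 0], [0, 0, 0]]' --gripper '[0, 0, 0, 0, 0, 0, 0, 0, 0, 0, 0, 0, 0, 0, 0, 0, 0, 0, 0, 0]'

```text
time: 22.77
tool_pos: [0.4307, -0.3685, 0.2211]
tcp_rot: [-2.904, -1.198, -0.0]
wrist_force: [-0.1, 0.9, -0.9]
width: 0.197
grip_force: 97.8
```

```bash
python3 -c "
from h import *
need([.4305,-.3702,.2194])"
```

```text
t 22.77 pos [ 0.4307 -0.3685  0.2211] F [-0.1  0.9 -0.9] w 0.197 gf 97.8 xdir [0.709 0.705 0.   ] z [-1.e-04  5.e-04 -1.e+00]
delta [-0.0013  0.001   0.0017]
```

>>> jog_arm --turn '[[0, 0, 0], [0, 0, 0], [0, 0, 0], [0, 0, 0], [0, 0, 0], [0, 0, 0], [0, 0, 0]]' --delta_pos '[[-0.0013, 0.001, 0.004], [0, 0, 0.006], [0, 0, 0.008], [0, 0, 0.005], [0, 0, 0], [0, 0, 0], [0, 0, 0]]' --gripper '[0, 0, 0, 0, 0, 0, 0]'

```text
time: 23.35
tool_pos: [0.4299, -0.3712, 0.1981]
tcp_rot: [-2.905, -1.195, 0.0]
wrist_force: [0.5, 0.0, -0.9]
width: 0.197
grip_force: 97.8
```

```bash
python3 -c "
from h import *
need([.4305,-.3702,.1])
s=read_state();R=Ro.from_rotvec(s['tcp_rot']).as_matrix();tip=s['tool_pos']+.096*R[:,2]
a=save('top','k');b=save('side','l')
p=proj('top',tip)[0];q=proj('side',tip)[0]
h=[.4308,-.3714,.084]
f=lambda n,c,P:(((proj(n,P)[0]-c.astype(int)+.5)*[10,10]+[200,300])).round()
print('tip',f('top',p,tip),f('side',q,tip)+[400,0],'hole',f('top',p,h),f('side',q,h)+[400,0])
r=lambda i,p:cv2.resize(i[int(p[1])-30:int(p[1])+30,int(p[0])-20:int(p[0])+20],(400,600),interpolation=cv2.INTER_CUBIC)
cv2.imwrite('pics/z6.png',np.hstack([r(a,p),r(b,q)])[:,:,::-1])"
```

```text
t 23.35 pos [ 0.4299 -0.3712  0.1981] F [ 0.5  0.  -0.9] w 0.197 gf 97.8 xdir [0.71  0.704 0.   ] z [-2.e-04  2.e-04 -1.e+00]
delta [ 0.0012 -0.0003  0.0981]
tip [213. 310.] [613. 310.] hole [193. 308.] [629. 353.]
```

View pics/z6.png

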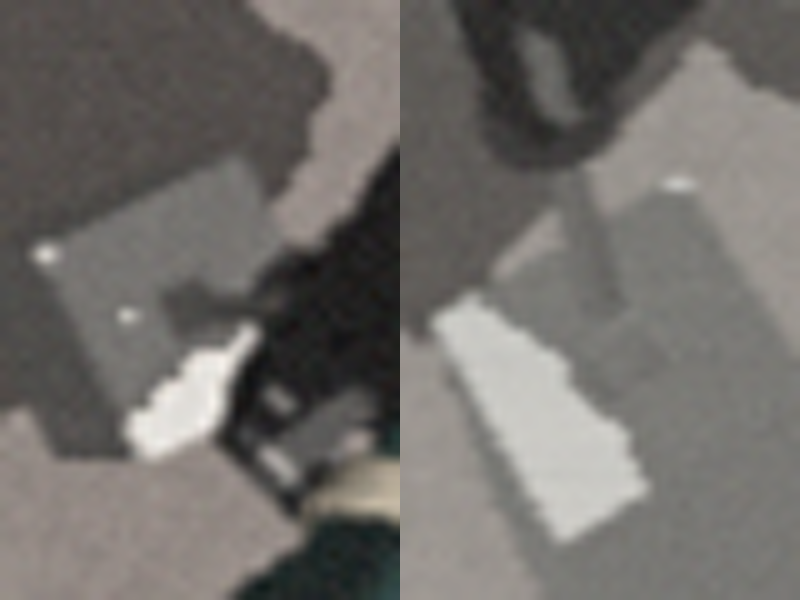

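The rod is above the hole: in the right panel the tip is at about (608,305) and the dark hole patch at about (630,355). I'll enhance contrast to check the fit.

```bash
python3 - <<'E'
from h import *
im=cv2.imread("pics/l.png").astype(float).mean(2)
s=read_state();R=Ro.from_rotvec(s['tcp_rot']).as_matrix()
pr=proj("side",s['tool_pos']+np.linspace(.02,.13,300)[:,None]*R[:,2])
tip=s['tool_pos']+.096*R[:,2]; print(tip, proj("side",tip), "land",proj("side",[tip[0],tip[1],.084]),"hole",proj("side",[.4308,-.3714,.084]))
x0,y0=[int(v) for v in proj("side",tip)[0]]
print(x0,y0)
for r in range(y0-14,y0+12):
    c0=np.interp(r,pr[:,1],pr[:,0]); print(r,round(c0,2),x0-6,im[r,x0-6:x0+10].astype(int))
t=cv2.imread("pics/k.png").astype(float).mean(2)
a,b=[int(v) for v in proj("top",tip)[0]]
def st(c): return np.clip((c-70)*3.5,0,255).astype(np.uint8)
z=lambda i,x,y:cv2.resize(st(i[y-17:y+17,x-11:x+11]),(396,600),interpolation=cv2.INTER_CUBIC)
print("scale 18/17.6; top org",a-11,b-17,"side org",x0-11,y0-17+4)
cv2.imwrite("pics/z7.png",np.hstack([z(t,a,b),z(im,x0,y0+4)]))
print("top land",proj("top",[tip[0],tip[1],.084]),"tip",proj("top",tip),"hole",proj("top",[.4308,-.3714,.084]))
E
```

```text
[ 0.43018101 -0.37149405  0.10267   ] [[253.94176257 340.49032831]] land [[255.10118125 344.88654316]] hole [[255.39271785 344.80329704]]
253 340
326 250.11 247 [ 61  67  70  80 116 143 146 147 146 148 148 148 144 142 145 141]
327 250.37 247 [ 84  93 105 103 114 136 147 145 145 148 152 148 149 159 158 145]
328 250.64 247 [ 94 103 108 103 109 133 148 148 145 146 148 141 164 189 183 162]
329 250.9 247 [ 89  99 107 107 107 129 145 148 145 142 133 123 125 130 133 135]
330 251.17 247 [ 98 105 105 107 102 119 141 144 135 127 119 117 119 119 116 125]
331 251.43 247 [124 132 113 109 105 109 124 127 122 122 119 122 121 119 118 122]
332 251.69 247 [144 140 115 109 102 103 110 117 116 119 121 119 120 120 116 119]
333 251.96 247 [146 137 120 107 107 103 106 119 118 119 118 118 120 120 119 116]
334 252.22 247 [148 141 127 109 108 101 105 117 118 121 121 120 120 119 119 123]
335 252.49 247 [128 120 115 112 110 103 104 112 121 119 118 120 120 122 118 123]
336 252.75 247 [121 122 117 112 109 104 102 111 124 123 120 120 120 119 121 124]
337 253.02 247 [116 119 115 112 109 105  99 105 119 121 120 115 
[... 605 characters left out ...]
75 131 116 118 122 116 117 116 116 113 111 115 125 117 117]
346 255.4 247 [197 198 174 124 112 111 118 121 120 116 113 112 112 118 118 118]
347 255.66 247 [196 197 174 127 113 112 115 118 117 113 109 114 119 119 120 120]
348 255.93 247 [197 198 178 134 114 108 109 117 117 117 122 119 120 121 120 119]
349 256.04 247 [198 198 196 180 133 119 108 108 115 121 121 122 121 119 123 121]
350 256.04 247 [197 197 197 199 179 132 117 119 120 119 119 120 121 122 121 120]
351 256.04 247 [200 199 200 199 199 179 140 128 120 118 121 123 123 121 122 123]
scale 18/17.6; top org 453 254 side org 242 327
top land [[462.84300583 271.58567012]] tip [[464.95955281 271.38889439]] hole [[462.80163333 271.34424463]]
```

View pics/z7.png

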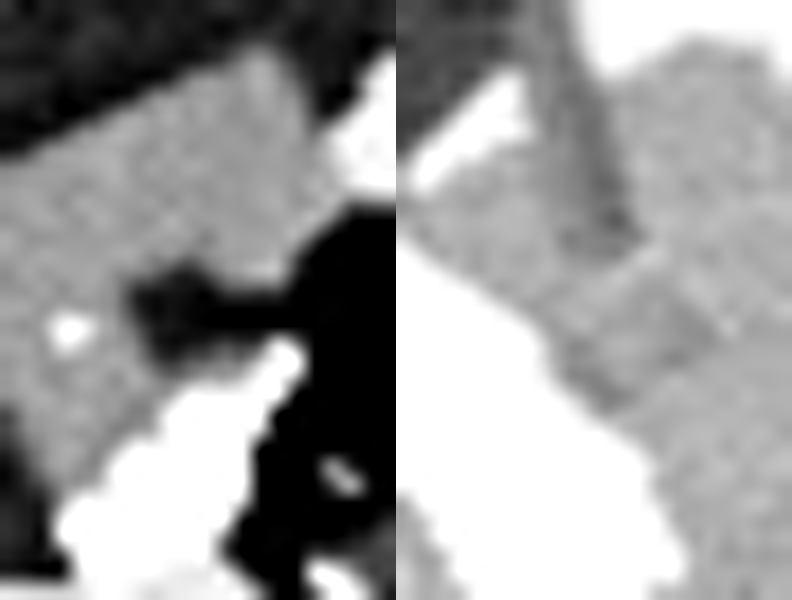

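The hole matches the estimate (side panel centre ≈(640,330)), and the rod needs to go about 1.8 mm in x and -0.7 mm in y. I'll correct that and lower to just inside the mouth, watching force.

>>> jog_arm --turn '[[0, 0, 0], [0, 0, 0], [0, 0, 0], [0, 0, 0], [0, 0, 0], [0, 0, 0], [0, 0, 0], [0, 0, 0], [0, 0, 0]]' --delta_pos '[[0.0008, 0.0018, 0], [0, 0, 0.004], [0, 0, 0.005], [0, 0, 0.005], [0, 0, 0.004], [0, 0, 0.002], [0, 0, 0.001], [0, 0, 0], [0, 0, 0]]' --gripper '[0, 0, 0, 0, 0, 0, 0, 0, 0]'

```text
time: 24.2
tool_pos: [0.4318, -0.372, 0.1773]
tcp_rot: [2.905, 1.196, 0.0]
wrist_force: [-0.3, -0.3, -1.3]
width: 0.201
grip_force: 97.8
```

```bash
python3 -c "
from h import *
need([.432,-.372,.1])"
```

```text
t 24.2 pos [ 0.4318 -0.372   0.1773] F [-0.3 -0.3 -1.3] w 0.201 gf 97.8 xdir [ 0.71   0.704 -0.   ] z [ 0. -0. -1.]
delta [0.0001 0.0002 0.0773]
```

>>> jog_arm --turn '[[0, 0, 0], [0, 0, 0], [0, 0, 0], [0, 0, 0], [0, 0, 0]]' --delta_pos '[[0, 0, 0.002], [0, 0, 0.002], [0, 0, 0.002], [0, 0, 0], [0, 0, 0]]' --gripper '[0, 0, 0, 0, 0]'

```text
time: 24.62
tool_pos: [0.4316, -0.3718, 0.171]
tcp_rot: [-2.905, -1.195, 0.0]
wrist_force: [0.1, 0.1, -1.5]
width: 0.199
grip_force: 97.8
```

>>> jog_arm --turn '[[0, 0, 0], [0, 0, 0], [0, 0, 0], [0, 0, 0], [0, 0, 0], [0, 0, 0], [0, 0, 0], [0, 0, 0]]' --delta_pos '[[0, 0, 0.004], [0, 0, 0.004], [0, 0, 0.004], [0, 0, 0.004], [0, 0, 0.004], [0, 0, 0], [0, 0, 0], [0, 0, 0]]' --gripper '[0, 0, 0, 0, 0, 0, 0, 0]'

```text
time: 25.28
tool_pos: [0.4318, -0.372, 0.1513]
tcp_rot: [-2.905, -1.196, -0.0]
wrist_force: [0.9, -0.4, -0.6]
width: 0.192
grip_force: 97.8
```

Free in the hole. Home is about TCP z≈0.101, so I'll lower to 0.106 first.

>>> jog_arm --turn '[[0, 0, 0], [0, 0, 0], [0, 0, 0], [0, 0, 0], [0, 0, 0], [0, 0, 0], [0, 0, 0], [0, 0, 0], [0, 0, 0], [0, 0, 0], [0, 0, 0], [0, 0, 0]]' --delta_pos '[[0, 0, 0.005], [0, 0, 0.005], [0, 0, 0.005], [0, 0, 0.005], [0, 0, 0.005], [0, 0, 0.005], [0, 0, 0.005], [0, 0, 0.005], [0, 0, 0.003], [0, 0, 0.002], [0, 0, 0], [0, 0, 0]]' --gripper '[0, 0, 0, 0, 0, 0, 0, 0, 0, 0, 0, 0]'

```text
time: 26.28
tool_pos: [0.4318, -0.372, 0.1063]
tcp_rot: [-2.905, -1.196, 0.0]
wrist_force: [0.4, 0.5, -1.5]
width: 0.196
grip_force: 97.8
```

>>> jog_arm --turn '[[0, 0, 0], [0, 0, 0], [0, 0, 0], [0, 0, 0], [0, 0, 0]]' --delta_pos '[[0, 0, 0.001], [0, 0, 0.001], [0, 0, 0.001], [0, 0, 0], [0, 0, 0]]' --gripper '[0, 0, 0, 0, 0]'

```text
time: 26.7
tool_pos: [0.4317, -0.3719, 0.1033]
tcp_rot: [-2.905, -1.196, 0.0]
wrist_force: [0.3, -0.3, -0.8]
width: 0.195
grip_force: 97.8
```

>>> jog_arm --turn '[[0, 0, 0], [0, 0, 0], [0, 0, 0], [0, 0, 0]]' --delta_pos '[[0, 0, 0.001], [0, 0, 0.001], [0, 0, 0], [0, 0, 0]]' --gripper '[0, 0, 0, 0]'

```text
time: 27.03
tool_pos: [0.4319, -0.3721, 0.102]
tcp_rot: [2.905, 1.195, 0.0]
wrist_force: [-0.6, 1.6, 3.7]
width: 0.192
grip_force: 98.5
```

>>> jog_arm --turn '[[0, 0, 0], [0, 0, 0], [0, 0, 0], [0, 0, 0]]' --delta_pos '[[0, 0, 0.001], [0, 0, 0.001], [0, 0, 0], [0, 0, 0]]' --gripper '[0, 0, 0, 0]'

```text
time: 27.37
tool_pos: [0.432, -0.3722, 0.1019]
tcp_rot: [2.905, 1.195, 0.0]
wrist_force: [-4.7, 4.9, 15.1]
width: 0.197
grip_force: 100.2
```

The key is home on its flange at z≈0.102, same as at the grasp. I'll relax the push, then open.

>>> jog_arm --turn '[[0, 0, 0], [0, 0, 0], [0, 0, 0], [0, 0, 0]]' --delta_pos '[[0, 0, -0.001], [0, 0, -0.0015], [0, 0, 0], [0, 0, 0]]' --gripper '[0, 0, 0, 0]' --grip_force 60

```text
time: 27.7
tool_pos: [0.432, -0.3721, 0.1019]
tcp_rot: [2.905, 1.195, 0.0]
wrist_force: [-1.1, -0.2, 2.6]
width: 0.197
grip_force: 98.5
```

>>> jog_arm --turn '[[0, 0, 0], [0, 0, 0], [0, 0, 0], [0, 0, 0], [0, 0, 0], [0, 0, 0], [0, 0, 0], [0, 0, 0]]' --delta_pos '[[0, 0, 0], [0, 0, 0], [0, 0, 0], [0, 0, 0], [0, 0, 0], [0, 0, 0], [0, 0, 0], [0, 0, 0]]' --gripper '[0.03, 0.06, 0.06, 0.06, 0.06, 0.06, 0.06, 0.06]'

```text
time: 28.37
tool_pos: [0.4318, -0.3719, 0.1018]
tcp_rot: [2.905, 1.195, 0.0]
wrist_force: [-0.1, -0.8, -0.3]
width: 0.705
grip_force: 0.0
```

>>> jog_arm --turn '[[0, 0, 0], [0, 0, 0], [0, 0, 0], [0, 0, 0], [0, 0, 0], [0, 0, 0], [0, 0, 0], [0, 0, 0], [0, 0, 0], [0, 0, 0], [0, 0, 0]]' --delta_pos '[[0, 0, -0.005], [0, 0, -0.01], [0, 0, -0.015], [0, 0, -0.02], [0, 0, -0.02], [0, 0, -0.02], [0, 0, -0.02], [-0.03, 0, -0.02], [-0.03, 0, 0], [-0.03, 0, 0], [-0.03, 0, 0]]' --gripper '[0.06, 0.06, 0.06, 0.06, 0.06, 0.06, 0.06, 0.06, 0.06, 0.06, 0.06]'

```text
time: 29.28
tool_pos: [0.3461, -0.4576, 0.2341]
tcp_rot: [2.902, 1.196, 0.001]
wrist_force: [0.4, -0.1, -0.2]
width: 0.706
grip_force: 0.0
```

```bash
python3 tr.py g9; python3 -c "
from h import *
a=save('top','y');b=cv2.imread('pics/g9.png')[:,:,::-1]
r=lambda i,x,y,w,h:cv2.resize(i[y:y+h,x:x+w],(400,400),interpolation=cv2.INTER_CUBIC)
s0=cv2.imread('pics/side0.png')[:,:,::-1]
cv2.imwrite('pics/z8.png',np.hstack([r(s0,200,310,90,90),r(b,200,310,90,90)])[:,:,::-1])"
```

```text
t 29.33 pos [ 0.3423 -0.4612  0.2337] F [-2.4 -2.5  0.4] w 0.701 gf 0.0 xdir [ 0.711  0.703 -0.005] z [-0.0019 -0.0054 -1.    ]
delta [ 0.5026 -0.1035  0.0809]
shift mm 36 v 0 score 0.99
```

View pics/z8.png

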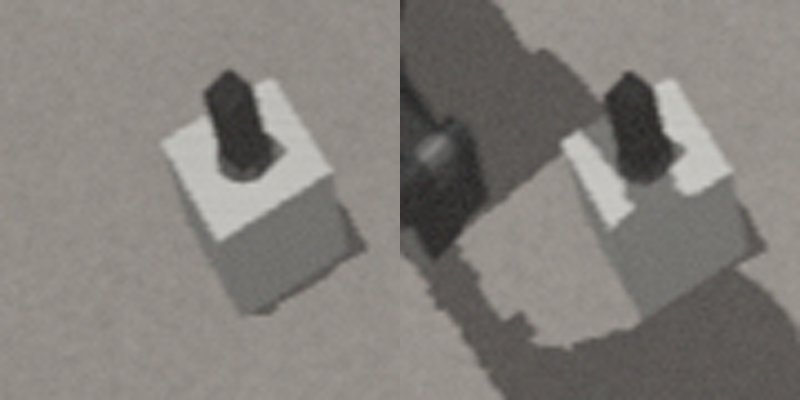

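The key stands upright and fully home, as in the first picture (handle top at (628,72) against (228,72)). The tray is 36 mm out and the gripper is clear, so I'll let the arm settle and hand in.

>>> jog_arm --turn '[[0, 0, 0], [0, 0, 0], [0, 0, 0], [0, 0, 0]]' --delta_pos '[[0, 0, 0], [0, 0, 0], [0, 0, 0], [0, 0, 0]]' --gripper '[0.06, 0.06, 0.06, 0.06]'

```text
time: 29.72
tool_pos: [0.3473, -0.4557, 0.2319]
tcp_rot: [-2.904, -1.198, -0.0]
wrist_force: [-0.9, 0.2, 0.2]
width: 0.709
grip_force: 0.0
```

```bash
python3 -c "
from h import *
print(ticket.finish_job())"
```

```text
the job is handed in; nothing more can be done
None
```

I pressed the tab at about 13 N until the tray carriage slid fully out (36 mm), put the key back upright and fully home (force readings peaked near 16 N), and handed the job in at about 30 s; no verdict came back.

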